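Weigh the green-capped reagent from behind the sprung shield

TASK

Push the clear spring-closing shield of the reagent rack open with the gripper and keep it held open with the gripper while you grip the green-capped dropper bottle behind it. Take the bottle out, let the shield spring shut, and stand the bottle gently and upright in the middle of the balance's round steel pan, then let go. Leave the blue-capped bottle standing where it is.

Things in the scene. Friction and masses are not known exactly. Their poses are not given: they have to be found in the camera images.
- green_bottle: White dropper bottle, GREEN cap: the one to take. 28 mm across, 56 tall (straight body 38, cap 21 wide above), 25-50 g. Origin: centre of its underside; z up. Stands loose on the rack's 8 mm floor plate under the sloping shield; the plate reaches about 65 mm before it, and a fixed bar 26 mm high begins about 64 mm beyond it (along the shield's x). The way in is clear for 170 mm in front of it.
- blue_bottle: The same bottle with a BLUE cap, about 100 mm from the green one (centre to centre) along the shield's edge, on either side of it; leave it. Origin: centre of its underside.
- flap_edge (a point): Middle of the slippery orange rod (10 mm thick, 230 long), the high free edge of the clear shield. Shut: x level, from the open front in to the hinge; y along rod; z up; they tip as it opens. Rod shut 100 mm above table; hinge line 26 up, 74 on along x; bottles 14 on, below. A gripper at bottle height in front, fingers spread along y, moving along x swings it up and back (max 1.1 rad, 2 N spring).
- pan (a point): Centre of the top of the balance's round steel pan, 100 mm across, 50 mm above the table, on a white balance 180 x 140 mm, 34 tall. z up. The pan does not move.
There are look-alikes about, which are no part of the job. Leave any black look-alike of the green_bottle alone.

How it is judged:
On the way:
1. the green-capped bottle is gripped while the shield is held open (more than 0.15 rad) (angle between flap_edge's own z axis and vertical above 0.15 rad and contact force between green_bottle and the fingers above 1 N), for 0.1 s.
At the end, for the whole second after the job is handed in: The green-capped bottle stands upright (within 0.15 rad) and still on the pan, its centre within 25 mm of the pan's centre, the shield is shut (within 0.1 rad), and the blue-capped bottle stands upright within 30 mm of where it was (horizontal distance between green_bottle and pan below 0.025 m and z of green_bottle in the frame of pan between -0.006 and 0.006 m and angle between each of green_bottle, blue_bottle's own z axis and vertical below 0.15 rad and linear speed of green_bottle below 0.02 m/s and angle between flap_edge's own z axis and vertical below 0.1 rad and distance of blue_bottle from where it was at the start of the episode below 0.03 m); the robot touches nothing.
It fails at once if the blue-capped bottle is knocked over or carried off (tilted over 0.5 rad or moved over 60 mm) (angle between blue_bottle's own z axis and vertical above 0.5 rad or distance of blue_bottle from where it was at the start of the episode above 0.06 m).
It fails at once if the green-capped bottle is dropped from more than 25 mm above the pan's height (contact force between green_bottle and anything else below 0.02 N and z of green_bottle in the frame of pan above 0.025 m).
It also fails if it takes over 42 s, if anything falls off the work surface, if the arm or the gripper's body presses on something with over 40 N, if the wrist force passes 120 N, or if a joint passes its speed limit or range.

ROBOT

A 6-joint arm with a two-finger parallel gripper is mounted at the origin on the work surface. World frame = base frame: x ahead of the robot, y to its left, z up, the work surface at z = 0. Lengths are in m, angles in rad, forces in N, time in s.
With the tool pointing down it reaches from about 0.35 to 0.975 m from the base axis. Payload 4.9 kg.
Tool frame: the origin (TCP) lies on the mounting face of the last link; the fingertips stand 173 mm ahead of it and the grasp point (between the pads) lies 155 mm ahead of it; z points along the fingers, y is the line along which they close (so a half turn about z gives the same grasp; the last joint's range is limited). The gripper opens to 85 mm and grips with 20 to 120 N. Pads are 22 mm wide; open, the fingers measure 114 mm over their backs; the gripper's body (76 mm by 85 mm) begins 54 mm behind the grasp point. The pads swing forward as they close: fully open they stand 13 mm farther back than shut.
Start: joints at [1.011, 0.053, 1.613, -0, 1.476, -0.119], TCP at [0.267, 0.565, 0.405] pointing down, gripper open.
Joint ranges: [-3.01, 3.01], [-1.01, 2.22], [0.06, 2.58], [-1.02, 4.17], [0.09, 2.62], [-3.14, 3.14]. Speed limits (rad/s): [2.57, 2.57, 3.14, 3.14, 3.14, 3.14].

INTERFACE

Orientations are given as a rotation vector (axis times angle).
In Python, from station import monitor, eyes, finish_job gives the robot as it stands. The module is installed in compiled form; this text tells all that it offers.
- The arm moves only by the tool step_arm, never from a script. Its argument "commands" is a list of rows, each a list of 3 entries, a list of its own where there are three numbers: the opening in per cent of the stroke, from 0 (shut) to 100 (fully open), then the shift along the tool's x, y, z in mm, then the turn about the tool's z in degrees. In form: [[hand, [x, y, z], yaw], ...]. A call has 1 to 12 rows; each row is the pose to reach, as a shift and turn from the pose commanded when the call began, along the tool's axes at that moment; what a row does not reach only later rows make up. A row lasts 1/8 s, in which the tool goes at most 62.5 mm and 10.7 degrees, less where a joint would pass 70% of its speed; a pose out of reach is approached as far as the arm can. A call with a gripper value outside its range is refused whole. The fingers move at their own pace and stop on an object; "squeeze" is the grip in N (left out, the last holds). Time passes only in rows, so rows that repeat a pose let the fingers close. It gives the time, the measured TCP pose, the force, the opening and the grip force at its end, in the units of the state.
- monitor.get_obs(): the state, without advancing time (a new reading comes with each control period).
- eyes.get_image(name): name is "scene" or "top"; returns the picture (400x640x3 uint8, red, green, blue); there is no depth.
- eyes.camera_info(name): a dict with "camera_matrix" (3x3 intrinsics, pixels), "k1" (the pictures are not rectified: a ray, as slopes to the right and down, at radius r is drawn at 1 + k1 r^2 times it, then the intrinsics apply), "extrinsics" (4x4, takes a point from camera to world coordinates). Camera axes: x right, y down, z forward; pixel columns grow to the right and rows downward; lengths in m; the calibration is good to about 2 mm. A picture is of the moment at which its call begins. camera_info takes no time and is no camera call.
- finish_job(): hands the job in; it is judged then, once.
The state is a dict: "t": time; "q": joint angles; "dq": joint speeds; "effort": joint torques, N m; "tool_pos": TCP position; "tool_rot": TCP orientation; "contact_force": force on the tool from outside, world axes, zero at the start; "wrist_torque": the same for the moment, N m; "opening": finger opening in m; "grip_force": force on a finger pad.
Only numpy, scipy, OpenCV 4.12 (cv2) and the standard library are available. Lean on these libraries where they do the work, as an engineer would, in place of code of your own. Each camera call takes 0.05 s, during which the arm holds its last target. There are 200 camera calls.

## Working session

There is one attempt and no reset: what is moved stays moved. The work goes in short steps, Python scripts to look and compute and a tool call to move; the robot and the scene stay as the last step left them, time stands still between calls to the robot, and variables do not carry over. Pictures are saved under pics/ and viewed, at most 10 in all, crops included, and the job is handed in when it is done.

Besides the shell and the picture viewer there is one more tool, called after "Emit:" as name([rows], argument=value, ...), one row to a line, values as JSON. step_arm: Moves the arm, as the interface text tells. Its arguments: {"type":"object","properties":{"commands":{"type":"array"},"squeeze":{"type":"number"}},"required":["commands"]}

```bash
mkdir -p pics; cat > h.py <<'E'
import numpy as np, cv2
from scipy.spatial.transform import Rotation as R
from station import monitor, eyes, finish_job
def cam(n):
    c=eyes.camera_info(n); return np.array(c["camera_matrix"]),c["k1"],np.array(c["extrinsics"])
def ray(n,uv):
    K,k1,T=cam(n); s=cv2.undistortPoints(np.array([[uv]],float),K,np.array([k1,0,0,0,0.]))[0,0]
    return T[:3,3],T[:3,:3]@np.array([s[0],s[1],1])
def onz(n,uv,z):
    o,d=ray(n,uv); return o+d*(z-o[2])/d[2]
def cross(uv1,uv2):
    o1,d1=ray("scene",uv1);o2,d2=ray("top",uv2)
    a=np.linalg.lstsq(np.c_[d1,-d2],o2-o1,rcond=None)[0]
    p,q=o1+a[0]*d1,o2+a[1]*d2
    return (p+q)/2,np.linalg.norm(p-q)
E
python3 - <<'E'
from h import *
o=monitor.get_obs(); print(o)
for n in("scene","top"):
    im=eyes.get_image(n); cv2.imwrite(f"pics/{n}0.png",im[:,:,::-1]); K,k,T=cam(n); print(n,K,k,T.round(3))
E
```

```text
{'t': 0.0, 'q': array([ 1.01100388e+00,  5.33770566e-02,  1.61427753e+00,  5.33536316e-06,
        1.47598275e+00, -1.19034939e-01]), 'dq': array([-1.51409760e-03, -5.97604575e-04,  9.96465570e-04, -1.11004918e-03,
        1.34955295e-03, -1.44435062e-05]), 'effort': array([ 4.38031439e-04, -3.93690491e+01, -3.70175207e+01, -8.25811594e-05,
        7.19795848e-03,  1.47095068e-05]), 'tool_pos': array([0.26652066, 0.56503785, 0.40345996]), 'tool_rot': array([-6.86600295e-01, -3.06494160e+00,  3.02511949e-03]), 'contact_force': array([-0.73784333, -0.07340849,  0.88836759]), 'wrist_torque': array([ 0.02260751, -0.022353  , -0.0061876 ]), 'grip_force': 0.0, 'opening': 0.08540032468215411}
scene [[483.65438125   0.         311.83599272]
 [  0.         483.65438125 203.41307425]
 [  0.           0.           1.        ]] -0.14390333924922255 [[ 0.748  0.486 -0.453  1.039]
 [ 0.664 -0.55   0.506 -0.434]
 [-0.003 -0.679 -0.734  0.752]
 [ 0.     0.     0.     1.   ]]
top [[464.76748606   0.         319.81206099]
 [  0.         464.76748606 200.26862227]
 [  0.           0.           1.        ]] -0.10140614279474126 [[ 0.074 -0.976  0.206  0.409]
 [-0.997 -0.074  0.011  0.015]
 [ 0.004 -0.206 -0.978  1.001]
 [ 0.     0.     0.     1.   ]]
```

View pics/scene0.png

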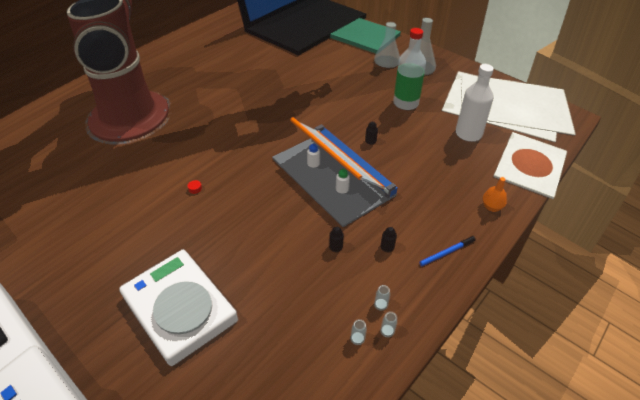

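View pics/top0.png

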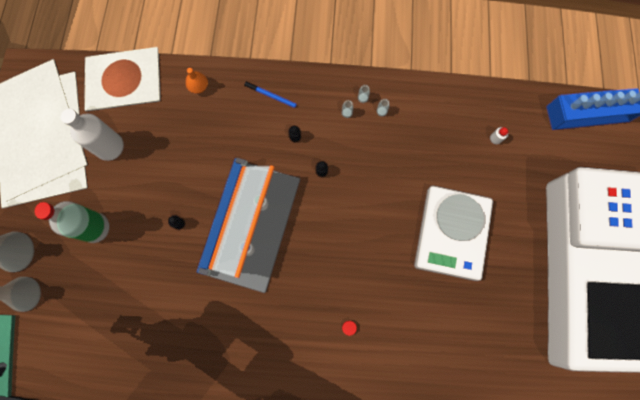

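The scene view shows the rack with its orange rod from (293,120) to (388,188), the blue cap at (313,148), the green cap at (342,174) and the pan at (182,307). In the top view the rod runs from (271,167) to (238,275), the bottles are at about (264,203) and (250,250), and the pan is at (461,217).

```bash
python3 - <<'E'
from h import *
S=cv2.imread("pics/scene0.png");Tp=cv2.imread("pics/top0.png")
a=cv2.resize(S[105:235,260:410],None,fx=4,fy=4,interpolation=cv2.INTER_CUBIC)
b=cv2.resize(Tp[150:300,190:310],None,fx=3.4,fy=3.466,interpolation=cv2.INTER_CUBIC)
b=cv2.resize(b,(416,520))
cv2.imwrite("pics/crop_s.png",a);cv2.imwrite("pics/crop_t.png",b)
def blobs(im,n,lo,hi,box,minA=8):
    x0,y0,x1,y1=box
    h=cv2.cvtColor(im,cv2.COLOR_BGR2HSV);m=cv2.inRange(h,lo,hi);k=np.zeros_like(m);k[y0:y1,x0:x1]=m[y0:y1,x0:x1]
    N,l,s,c=cv2.connectedComponentsWithStats(k)
    for i in range(1,N):
        if s[i,4]>=minA: print(n,s[i],c[i].round(1), "min area rect",np.round(cv2.minAreaRect(np.argwhere(l==i)[:,::-1].astype(np.float32)),1) if 0 else cv2.boxPoints(cv2.minAreaRect(np.argwhere(l==i)[:,::-1].astype(np.float32))).round(1).tolist())
print("green");blobs(S,"s",(40,80,30),(85,255,255),(290,110,400,230),4);blobs(Tp,"t",(40,60,30),(85,255,255),(190,150,310,300),3)
print("blue");blobs(S,"s",(100,100,40),(130,255,255),(270,110,400,230));blobs(Tp,"t",(100,100,40),(130,255,255),(190,150,310,300))
print("orange");blobs(S,"s",(5,170,120),(20,255,255),(270,100,410,230));blobs(Tp,"t",(5,170,120),(20,255,255),(190,150,310,300))
print("pan")
for n,im,box in(("scene",S,(140,270,220,345)),("top",Tp,(425,185,495,250))):
    h=cv2.cvtColor(im,cv2.COLOR_BGR2HSV);print(h[307 if n=="scene" else 217,182 if n=="scene" else 461])
    c=h[307,182] if n=="scene" else h[217,461]
    m=cv2.inRange(h,(0,0,int(c[2])-30),(180,70,int(c[2])+30));k=np.zeros_like(m);x0,y0,x1,y1=box;k[y0:y1,x0:x1]=m[y0:y1,x0:x1]
    k=cv2.morphologyEx(k,cv2.MORPH_OPEN,np.ones((5,5)))
    cs=max(cv2.findContours(k,0,1)[0],key=cv2.contourArea);e=cv2.fitEllipse(cv2.convexHull(cs));print(n,e,onz(n,e[0],.05))
E
```

```text
green
s [339 169   9   9  64] [342.8 172.9] min area rect [[339.0, 169.0], [347.0, 169.0], [347.0, 177.0], [339.0, 177.0]]
blue
s [321 128  71  59 519] [356.6 158. ] min area rect [[320.5, 131.5], [324.70001220703125, 126.5999984741211], [391.20001220703125, 182.6999969482422], [387.0, 187.6999969482422]]
s [309 144   9   8  59] [313.1 147.5] min area rect [[309.0, 144.0], [317.0, 144.0], [317.0, 151.0], [309.0, 151.0]]
s [390 187   7  10  31] [393.1 191.6] min area rect [[388.0, 194.0], [395.5, 186.5], [398.5, 189.5], [391.0, 197.0]]
t [197 159  44 113 965] [219.3 216.2] min area rect [[196.39999389648438, 270.79998779296875], [233.8000030517578, 158.60000610351562], [242.5, 161.5], [205.10000610351562, 273.70001220703125]]
orange
s [290 117  71  62 396] [324.8 147.3] min area rect [[288.8999938964844, 119.4000015258789], [292.5, 115.30000305175781], [361.1000061035156, 175.6999969482422], [357.5, 179.8000030517578]]
t [236 165  39 112 443] [254.8 219.8] min area rect [[235.0, 275.70001220703125], [270.29998779296875, 164.10000610351562], [274.79998779296875, 165.60000610351562], [239.5, 277.1000061035156]]
t [209 167  36 102 265] [225.6 219.5] min area rect [[208.10000610351562, 267.70001220703125], [241.89999389648438, 166.3000030517578], [244.3000030517578, 167.10000610351562], [210.5, 268.5]]
pan
[ 55   8 183]
scene ((179.8610076904297, 309.7989807128906), (50.55178451538086, 67.25629425048828), 47.34230422973633) [ 0.60207282 -0.27696654  0.05      ]
[ 43  13 180]
top ((460.3563232421875, 217.46475219726562), (45.773406982421875, 50.46138381958008), 118.45179748535156) [ 0.59427988 -0.27088329  0.05      ]
```

View pics/crop_s.png

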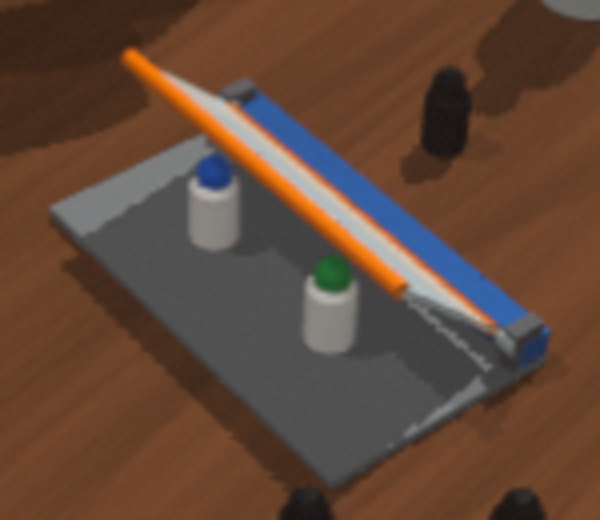

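View pics/crop_t.png

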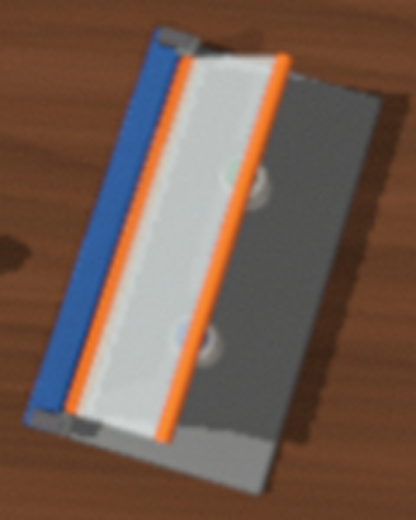

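The crops show both bottles upright under the rod. The green one is at the larger x and the opening faces −y. Next I triangulate the points and work out the moves.

```bash
python3 - <<'E'
from h import *
S=lambda c:(260+c[0]/4,105+c[1]/4)
Tt=lambda c:(190+c[0]*120/416,150+c[1]*150/520)
# rod ends
e1,r1=cross(S((404,288)),Tt((283,57)));e2,r2=cross(S((130,54)),Tt((163,440)))
print("rod",e1,r1,e2,r2,np.linalg.norm(e1-e2))
a=onz("top",(272.5,165),.1);b=onz("top",(237.3,276),.1);print("rod top@.1",a,b,np.linalg.norm(a-b))
d=(a-b)[:2];d/=np.linalg.norm(d);xs=np.array([-d[1],d[0]])
if xs[1]<0: xs=-xs
print("rod dir",d,"shield x",xs,"mid",(a+b)/2)
m=((a+b)/2)[:2]
for nm,cap,base in(("green",(342.8,172.9),(342.5,187.5)),("blue",(313.1,147.5),(313.5,162))):
    for z in(.055,.058): 
        p=onz("scene",cap,z); print(nm,z,p,"shield xy",(p[:2]-m)@xs,(p[:2]-m)@d)
    print(" bodymid", onz("scene",S((330,310)) if nm=="green" else S((214,212)),.027))
# body in top image (white): approx centre of body top outline
for nm,c in(("green",(247,183)),("blue",(198,341))): print(nm,"top@.045",onz("top",Tt(c),.045))
for c in((321,168),(295,133)): print("black",onz("top",c,.03))
# pan edges
im=cv2.imread("pics/top0.png")[175:290,405:505];jm=cv2.imread("pics/scene0.png")[240:370,110:245]
cv2.imwrite("pics/pan.png",np.hstack([cv2.resize(im,(435,500),interpolation=2),cv2.resize(jm,(340,500)) if 0 else cv2.resize(jm[20:115,20:120],(360,342),interpolation=2).__class__(0) if 0 else np.vstack([cv2.resize(jm,(360,347),interpolation=2),np.zeros((153,360,3),np.uint8)])]))
Rm=R.from_rotvec(monitor.get_obs()["tool_rot"]).as_matrix();print(Rm.round(3))
E
```

```text
rod [0.66176564 0.12853756 0.10007734] 0.0036473698548444627 [0.43718472 0.17405293 0.1020767 ] 0.0038487741197262724 0.22915548808595168
rod top@.1 [0.6636382  0.12570775 0.1       ] [0.4378516  0.17252301 0.1       ] 0.23058893009708864
rod dir [ 0.9791736  -0.20302476] shield x [0.20302476 0.9791736 ] mid [0.5507449  0.14911538 0.1       ]
green 0.055 [0.60056853 0.15387953 0.055     ] shield xy 0.01478035917706451 0.04781874124125949
green 0.058 [0.60245838 0.15134737 0.058     ] shield xy 0.01268462088530508 0.05018332666340659
 bodymid [0.60111212 0.15410422 0.027     ]
blue 0.055 [0.50041778 0.17358169 0.055     ] shield xy 0.013739105990934758 -0.054246252296372054
blue 0.058 [0.5027389  0.17096468 0.058     ] shield xy 0.011647851470807281 -0.05144216173875144
 bodymid [0.50327416 0.17164106 0.027     ]
green top@.045 [0.59528748 0.14818581 0.045     ]
blue top@.045 [0.4975425  0.16786288 0.045     ]
black [0.68457741 0.02876657 0.03      ]
black [0.76029233 0.09190416 0.03      ]
[[-0.904  0.427 -0.001]
 [ 0.427  0.904 -0.002]
 [ 0.    -0.002 -1.   ]]
```

View pics/pan.png

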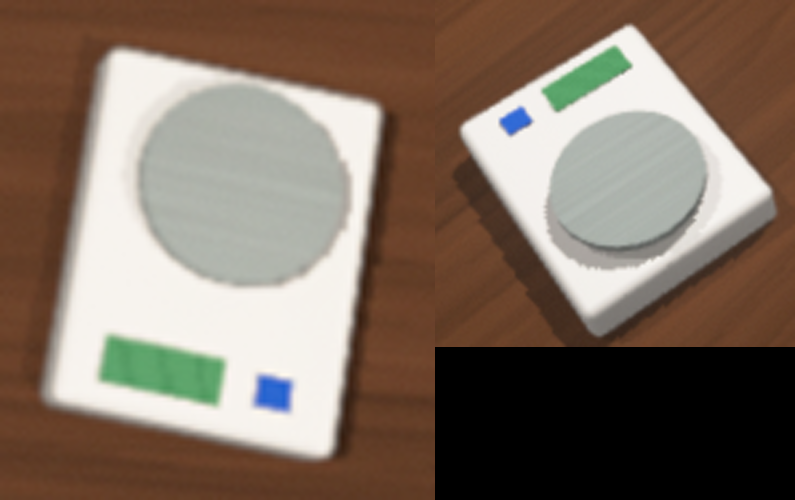

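The pan centre is at top (461.1,217.3) and scene (182.2,307.1). The green bottle is at about (0.600, 0.152), which puts it 14 mm beyond the rod line as stated. I move to 110 mm in front of it, staying high.

Emit:
step_arm([
  [100,[-504,-338,0],76.4],
  [100,[-504,-338,0],76.4],
  [100,[-504,-338,0],76.4],
  [100,[-504,-338,0],76.4],
  [100,[-504,-338,0],76.4],
  [100,[-504,-338,0],76.4],
  [100,[-504,-338,0],76.4],
  [100,[-504,-338,0],76.4],
  [100,[-504,-338,0],76.4],
  [100,[-504,-338,0],76.4],
  [100,[-504,-338,0],76.4],
  [100,[-504,-338,0],76.4],
], squeeze=25)

```text
t: 1.6
tool_pos: [0.578, 0.0447, 0.4041]
tool_rot: [-2.435, -1.983, 0.001]
contact_force: [0.2, 0.5, -0.1]
opening: 0.0854
grip_force: 0.0
```

```bash
python3 - <<'E'
from h import *
o=monitor.get_obs();print(o["t"],o["tool_pos"],o["q"],R.from_rotvec(o["tool_rot"]).as_matrix().round(3),o["contact_force"])
p,r=cross((182.2,307.1),(461.1,217.3));print("pan",p,r,onz("scene",(182.2,307.1),.05),onz("top",(461.1,217.3),.05))
E
```

```text
1.6 [0.57802285 0.04471746 0.40407715] [-5.12062940e-02 -5.35621336e-02  1.72017716e+00  4.19616209e-04
  1.47631733e+00  1.52391684e-01] [[ 0.202  0.979 -0.001]
 [ 0.979 -0.202  0.   ]
 [ 0.    -0.001 -1.   ]] [ 0.18048024  0.48473758 -0.11528617]
pan [ 0.59676115 -0.27178238  0.04567335] 0.004563141817774226 [ 0.60090396 -0.27097386  0.05      ] [ 0.5947467  -0.27246656  0.05      ]
```

Emit:
step_arm([
  [100,[0,0,60],0],
  [100,[0,0,120],0],
  [100,[0,0,170],0],
  [100,[0,0,200],0],
  [100,[0,0,219],0],
  [100,[0,0,219],0],
  [100,[0,0,219],0],
])

```text
t: 2.48
tool_pos: [0.5791, 0.0448, 0.1875]
tool_rot: [2.433, 1.984, 0.003]
contact_force: [0.8, -0.1, 0.4]
opening: 0.0851
grip_force: 0.0
```

```bash
python3 - <<'E'
from h import *
for n in("scene","top"): cv2.imwrite(f"pics/{n}1.png",eyes.get_image(n)[:,:,::-1])
a=cv2.imread("pics/scene1.png")[60:260,240:440];b=cv2.imread("pics/top1.png")[100:300,180:380]
cv2.imwrite("pics/c1.png",np.hstack([cv2.resize(a,(400,400)),cv2.resize(b,(400,400))]))
o=monitor.get_obs();print(o["t"],o["tool_pos"],o["contact_force"])
E
```

```text
2.575 [0.57921614 0.04460719 0.18777371] [-0.14908252  0.18756566 -0.35669537]
```

View pics/c1.png

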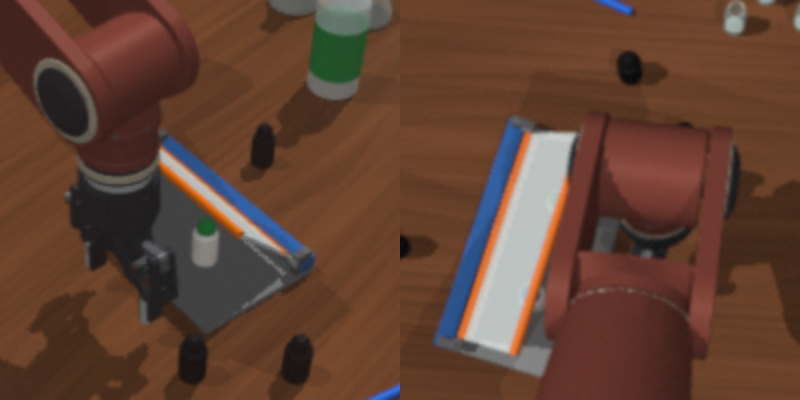

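The left panel shows the gripper in front of the plate, facing the green bottle with its fingers spread along the rod. Now I push in.

Emit:
step_arm([
  [100,[15,0,2],0],
  [100,[30,0,2],0],
  [100,[42,0,2],0],
  [100,[52,0,2],0],
  [100,[62,0,2],0],
  [100,[72,0,2],0],
  [100,[82,0,2],0],
  [100,[92,0,2],0],
  [100,[101,0,2],0],
  [100,[109,-1,2],0],
  [100,[109,-1,2],0],
])

```text
t: 3.95
tool_pos: [0.5989, 0.1522, 0.1829]
tool_rot: [-2.434, -1.985, 0.001]
contact_force: [0.2, -0.7, -3.5]
opening: 0.0853
grip_force: 0.0
```

```bash
python3 - <<'E'
from h import *
for n in("scene","top"): cv2.imwrite(f"pics/{n}2.png",eyes.get_image(n)[:,:,::-1])
a=cv2.imread("pics/scene2.png")[60:260,240:440];b=cv2.imread("pics/top2.png")[100:300,180:380]
cv2.imwrite("pics/c2.png",np.hstack([cv2.resize(a,(400,400),interpolation=2),cv2.resize(b,(400,400))]))
o=monitor.get_obs();print(o["t"],o["tool_pos"],o["contact_force"],o["grip_force"])
E
```

```text
4.05 [0.59871865 0.15165249 0.18268758] [-0.05325808 -0.05520448 -4.79877324] 0.0
```

View pics/c2.png

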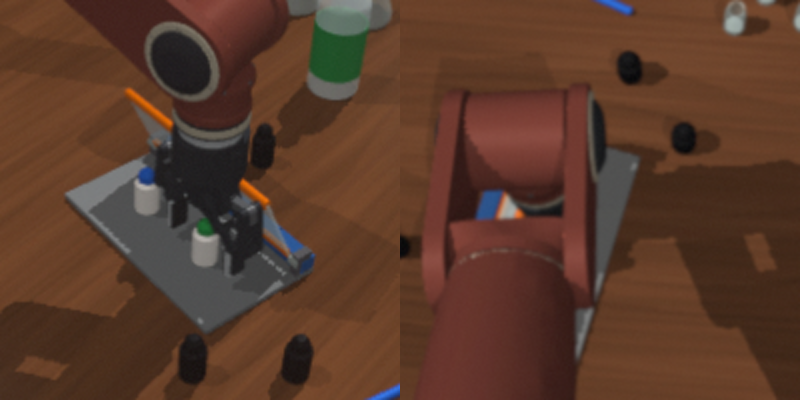

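The shield is open and the green bottle stands between the spread fingers, with the blue one clear. I close on it.

Emit:
step_arm([
  [10,[0,0,-1],0],
  [10,[0,0,-1],0],
  [10,[0,0,-1],0],
  [10,[0,0,-1],0],
  [10,[0,0,-1],0],
  [10,[0,0,-1],0],
  [10,[0,0,-1],0],
  [10,[0,0,-1],0],
  [10,[0,0,-1],0],
  [10,[0,0,-1],0],
], squeeze=30)

```text
t: 5.3
tool_pos: [0.5998, 0.1514, 0.1854]
tool_rot: [2.435, 1.984, 0.002]
contact_force: [-0.2, -3.2, 5.0]
opening: 0.0272
grip_force: 30.0
```

Emit:
step_arm([
  [10,[0,0,-3],0],
  [10,[0,0,-5],0],
  [10,[-10,0,-5],0],
  [10,[-22,0,-5],0],
  [10,[-34,0,-5],0],
  [10,[-46,0,-5],0],
  [10,[-58,0,-5],0],
  [10,[-70,0,-5],0],
  [10,[-85,0,-5],0],
  [10,[-100,0,-5],0],
  [10,[-110,0,-5],0],
  [10,[-110,0,-5],0],
])

```text
t: 6.8
tool_pos: [0.577, 0.043, 0.1897]
tool_rot: [-2.437, -1.983, -0.0]
contact_force: [-0.1, 0.1, -0.3]
opening: 0.027
grip_force: 29.6
```

```bash
python3 - <<'E'
from h import *
for n in("scene","top"): cv2.imwrite(f"pics/{n}3.png",eyes.get_image(n)[:,:,::-1])
a=cv2.imread("pics/scene3.png")[60:260,240:440];b=cv2.imread("pics/top3.png")[100:300,180:380]
cv2.imwrite("pics/c3.png",np.hstack([cv2.resize(a,(400,400),interpolation=2),cv2.resize(b,(400,400))]))
o=monitor.get_obs();print(o["t"],o["tool_pos"],o["contact_force"],o["grip_force"],o["opening"])
E
```

```text
6.9 [0.57712892 0.04371539 0.18976651] [ 0.35033353 -0.63162519  0.65201195] 29.59756416035816 0.02706429253098204
```

View pics/c3.png

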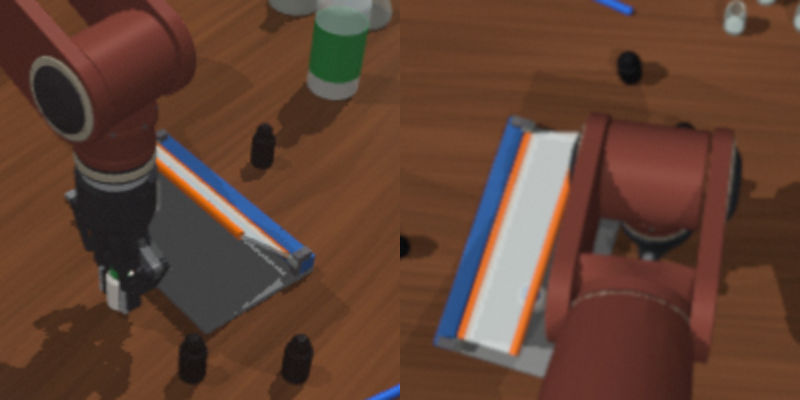

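The shield is shut again, and the bottle is gripped with its cap at scene (299,196). I lift it and carry it over the pan.

Emit:
step_arm([
  [10,[0,0,-30],0],
  [10,[0,0,-70],0],
  [10,[-20,5,-95],0],
  [10,[-60,16,-95],0],
  [10,[-105,29,-95],0],
  [10,[-150,41,-95],0],
  [10,[-195,53,-95],0],
  [10,[-240,66,-95],0],
  [10,[-275,75,-95],0],
  [10,[-295,81,-95],0],
  [10,[-305,83,-95],0],
  [10,[-305,83,-95],0],
])

```text
t: 8.4
tool_pos: [0.5969, -0.2714, 0.2846]
tool_rot: [-2.435, -1.984, -0.0]
contact_force: [0.6, 0.9, 0.3]
opening: 0.0272
grip_force: 29.6
```

```bash
python3 - <<'E'
from h import *
for n in("scene","top"): cv2.imwrite(f"pics/{n}4.png",eyes.get_image(n)[:,:,::-1])
a=cv2.imread("pics/scene4.png")[180:380,80:280];b=cv2.imread("pics/top4.png")[120:320,360:560]
cv2.imwrite("pics/c4.png",np.hstack([cv2.resize(a,(400,400),interpolation=2),cv2.resize(b,(400,400))]))
o=monitor.get_obs();print(o["t"],o["tool_pos"],o["contact_force"],o["grip_force"],o["opening"])
h=cv2.cvtColor(cv2.imread("pics/scene4.png"),cv2.COLOR_BGR2HSV)
m=cv2.inRange(h,(40,80,25),(85,255,255));m[:150]=0;m[380:]=0;m[:,:90]=0;m[:,290:]=0
N,l,s,c=cv2.connectedComponentsWithStats(m)
for i in range(1,N):
    if s[i,4]>5: print(s[i],c[i],onz("scene",c[i],o["tool_pos"][2]-.177+.047))
E
```

```text
8.5 [ 0.59686407 -0.27066778  0.28456   ] [-0.94927644  0.4162091  -0.89500768] 29.636143043171614 0.027350952116357234
[179 260   4   6  10] [180.3 262.7] [ 0.60224875 -0.24799036  0.15456   ]
[151 270  10  11  64] [155.59375 275.21875] [ 0.59251197 -0.28818055  0.15456   ]
```

View pics/c4.png

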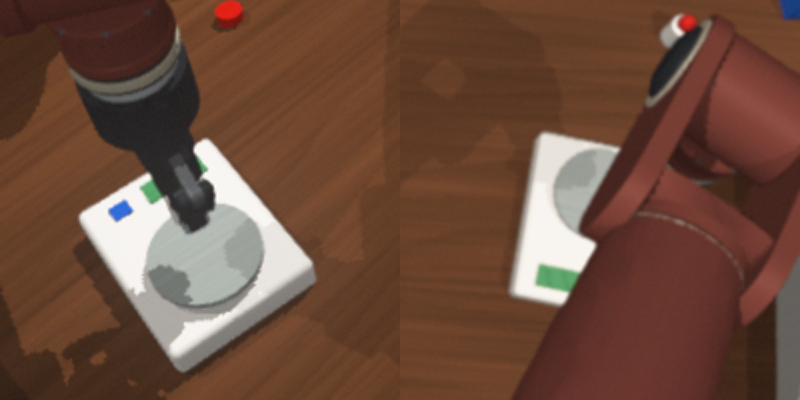

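The gripper hides the bottle, but the tool stands above the pan centre. I lower it gently.

Emit:
step_arm([
  [10,[0,1,15],0],
  [10,[0,1,30],0],
  [10,[0,1,42],0],
  [10,[0,1,49],0],
  [10,[0,1,53],0],
  [10,[0,1,54],0],
  [10,[0,1,54],0],
])

```text
t: 9.38
tool_pos: [0.5979, -0.2721, 0.2312]
tool_rot: [2.435, 1.984, 0.0]
contact_force: [0.6, 0.1, 0.4]
opening: 0.0268
grip_force: 29.6
```

Emit:
step_arm([
  [10,[0,0,1],0],
  [10,[0,0,2],0],
  [10,[0,0,2],0],
])

```text
t: 9.75
tool_pos: [0.5977, -0.2719, 0.2286]
tool_rot: [-2.435, -1.984, 0.0]
contact_force: [-0.2, -0.3, -0.8]
opening: 0.0269
grip_force: 29.6
```

Emit:
step_arm([
  [10,[0,0,1],0],
  [10,[0,0,1],0],
])

```text
t: 10.0
tool_pos: [0.5977, -0.2719, 0.2276]
tool_rot: [-2.435, -1.984, 0.0]
contact_force: [0.5, 0.7, -0.6]
opening: 0.0272
grip_force: 29.6
```

Emit:
step_arm([
  [10,[0,0,1],0],
  [10,[0,0,1],0],
])

```text
t: 10.25
tool_pos: [0.5978, -0.272, 0.2274]
tool_rot: [-2.435, -1.984, 0.0]
contact_force: [-2.8, 1.5, 5.1]
opening: 0.0272
grip_force: 30.0
```

The 5 N reading means the bottle is on the pan, so I release and go straight up.

Emit:
step_arm([
  [45,[0,0,0],0],
  [60,[0,0,0],0],
  [80,[0,0,0],0],
  [100,[0,0,0],0],
  [100,[0,0,0],0],
  [100,[0,0,-10],0],
  [100,[0,0,-30],0],
  [100,[0,0,-70],0],
  [100,[0,0,-120],0],
  [100,[0,0,-160],0],
  [100,[0,0,-160],0],
])

```text
t: 11.62
tool_pos: [0.5986, -0.2724, 0.3945]
tool_rot: [2.427, 1.977, 0.006]
contact_force: [0.2, -0.4, -0.6]
opening: 0.0858
grip_force: 0.0
```

```bash
python3 - <<'E'
from h import *
for n in("scene","top"): cv2.imwrite(f"pics/{n}5.png",eyes.get_image(n)[:,:,::-1])
a=cv2.imread("pics/scene5.png")[220:380,80:280];b=cv2.imread("pics/scene5.png")[80:240,240:440]
cv2.imwrite("pics/c5.png",np.hstack([cv2.resize(a,(400,320),interpolation=2),cv2.resize(b,(400,320))]))
o=monitor.get_obs();print(o["t"],o["tool_pos"],o["contact_force"])
h=cv2.cvtColor(cv2.imread("pics/scene5.png"),cv2.COLOR_BGR2HSV)
m=cv2.inRange(h,(40,80,25),(85,255,255));m[:220]=0;m[380:]=0;m[:,:90]=0;m[:,290:]=0
N,l,s,c=cv2.connectedComponentsWithStats(m)
for i in range(1,N):
    if s[i,4]>5: print(s[i],c[i],onz("scene",c[i],.097))
E
```

```text
11.725 [ 0.59769324 -0.27189009  0.38834547] [-0.85538342  0.2834317  -0.29199701]
[151 258  32  23 293] [166.28327645 268.93515358] [ 0.55259392 -0.25410352  0.097     ]
[171 286  11  11 103] [175.85436893 290.93203883] [ 0.59904261 -0.27004132  0.097     ]
```

View pics/c5.png

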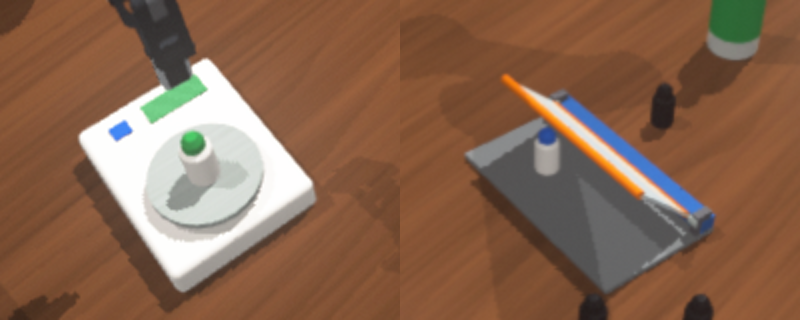

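The green-capped bottle stands upright on the pan, with its cap at scene (176,291), which works out to (0.599, −0.270), about 2–3 mm from the pan's centre. The shield is shut, the blue bottle stands in place, and the arm is clear.

```bash
python3 -c "from station import finish_job; print(finish_job())"
```

```text
the job is handed in; nothing more can be done
None
```

The job is handed in: the green-capped bottle stands upright about 3 mm from the pan's centre by the last picture, the shield is shut and the blue-capped bottle was left standing in place; no verdict was returned.

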